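Clear the spatula off the saucepan, then put the lemon in

TASK

I want to scald the lemon, but a wooden spatula has been left lying across the top of the saucepan. Lift the spatula off and lay it flat on the chopping board; only then pick up the lemon and lower it into the saucepan, letting go once it is down inside rather than dropping it from above. Leave the saucepan standing where it is, and do not disturb the mandarin on the board or the fork on the worktop.

Things in the scene. Friction and masses are not known exactly. Their poses are not given: they have to be found in the camera images.
- spatula: flat light-wood spatula, 230 mm long, lying across the rim of the saucepan; origin in the middle of its length on its flat underside, x axis along it towards the blade, z up. Straight handle 18 mm wide, 9 mm thick, from x = -115 to +30 mm; blade 46 mm wide, 7 mm thick, from x = +30 to +115 mm. About 50 g, balances near x = +20 mm. (The brown spoon in the dish rack is another.)
- saucepan: loose steel saucepan, bowl 159 mm outside diameter, flat base, rim 75 mm above the worktop, about 0.9 kg. Origin under the middle of its 301 mm length (bowl and handle), z up; the bowl's axis is at y = +70 mm, the handle (40 mm wide, 47 to 92 mm high) runs to y = -150 mm, to the robot's right.
- pan_floor (a point): centre of the saucepan's inner floor, 6 mm above the worktop, axes as the saucepan; the inside is about 130 mm across and 69 mm deep
- pan_rim (a point): centre of the saucepan's round opening, at the height of its rim, 75 mm above the worktop
- chopping_board: fixed flat wooden chopping board, 300 (x) x 320 (y) mm, 21 mm thick, to the left of the saucepan; origin at the centre of its underside. The lemon and the mandarin lie on its left half (y > 0), one nearer, one farther; its right half (y < 0) is free.
- lemon: the yellow lemon on the board, 73 mm long (its x axis, level), 52 mm wide (y) and 52 mm high, about 90 g; origin under its middle. Grip it across its width.
- lemon_center (a point): middle of the lemon, 26 mm above its underside
- mandarin: an orange mandarin on the board, round, 63 mm across, 56 mm high; origin under its middle; stays where it is
- fork: steel table fork, 204 mm long, 28 mm wide, 16 mm high, lying on the worktop near its front edge to the right, below the saucepan's handle; origin under its middle; stays where it is

How it is judged:
By the outcome, as a careful person would: the job done as asked, in the order asked, and still so for the second after the job is handed in, with the robot touching nothing.
It also fails if it takes over 72 s, if anything falls off the work surface, if the arm or the gripper's body presses on something with over 40 N, if the wrist force passes 120 N, or if a joint passes its speed limit or range.

ROBOT

A 7-joint arm with a two-finger parallel gripper is mounted at the origin on a cart in front of the work surface, level with it; the furniture and walls round the work are solid. World frame = base frame: x ahead of the robot, y to its left, z up, the work surface at z = 0. Lengths are in m, angles in degrees, forces in N, time in s.
With the tool pointing down it reaches from about 0.425 to 0.875 m from the base axis. Payload 4.7 kg.
Tool frame: the origin (TCP) lies between the finger pads; the fingertips stand env.tip_reach ahead of it and the grasp point (between the pads) lies 2 mm behind it (env.tip_reach is the distance from the TCP to the fingertips, in m); z points along the fingers, y is the line along which they close (so a half turn about z gives the same grasp; the last joint's range is limited). The gripper opens to 87 mm and grips with 3 to 60 N. Pads are 19 mm wide; open, the fingers measure 117 mm over their backs; the gripper's body (75 mm by 190 mm) begins 51 mm behind the grasp point.
Start: joints at [-68.807, 18.392, -4.016, 83.108, 1.295, 78.541, -3.26], TCP at [0.226, 0.609, 0.24] pointing down, gripper open.
Joint ranges: [-163.93, 163.93], [-17.29, 119.83], [-79.2, 71.16], [3.27, 140.29], [-89.18, 269.18], [5.43, 117.66], [-154.24, 154.24]. Speed limits (degrees/s): [147.25, 147.25, 180, 180, 180, 180, 180].

INTERFACE

Orientations are given as [roll, pitch, yaw] about the fixed x, y, z axes, in that order (R = Rz(yaw) Ry(pitch) Rx(roll)).
In Python, from cell import env gives the robot as it stands.
- The arm moves only by the shell command python3 steer.py 'ROWS' [FORCE]. ROWS is rows parted by semicolons, their numbers by spaces, 1 to 8 of them, each of 5 numbers: dx, dy, dz in m, then a turn about the tool's z in degrees, then the finger opening in m; each row is the pose to reach, as a shift and turn from the pose commanded when the command began, along the tool's axes at that moment; what a row does not reach only later rows make up. A row lasts 1/12 s, in which the tool goes at most 0.0417 m and 7.16 degrees, less where a joint would pass 70% of its speed; a pose out of reach is approached as far as the arm can. The fingers move at their own pace and stop on an object; FORCE is the grip in N (left out, the last holds). Time passes only in rows, so rows that do not move let the fingers close. It prints the time, the measured TCP pose, the force, the opening and the grip force at its end.
- env.get_obs(): the state, without advancing time (a new reading comes with each control period).
- env.read_camera(name): name is "scene" or "top"; returns a dict with "color" (400x640x3 uint8, blue, green, red), "fx", "fy", "cx", "cy" (pixels), "dist" ([k1, k2, p1, p2, k3] as OpenCV has them; the pictures are not rectified), "world_from_camera" (4x4, takes a point from camera to world coordinates). Camera axes: x right, y down, z forward; pixel columns grow to the right and rows downward; lengths in m; the calibration is good to about 2 mm. A picture is of the moment at which its call begins. There is no depth.
- env.sign_off(): hands the job in; it is judged then, once.
The state is a dict: "time_s": time; "qpos": joint angles; "joint_velocities": joint speeds; "effort": joint torques, N m; "tool_pos": TCP position; "tool_rot": TCP orientation; "force": force on the tool from outside, world axes, zero at the start; "wrist_torque": the same for the moment, N m; "grip_width": finger opening in m; "grasp_force": force on a finger pad.
Only numpy, scipy, OpenCV 4.12 (cv2) and the standard library are available. Lean on these libraries where they do the work, as an engineer would, in place of code of your own. Each camera call takes 0.05 s, during which the arm holds its last target. There are 200 camera calls.

## Working session

There is one attempt and no reset: what is moved stays moved. The work goes in short steps, Python scripts to look and compute and a shell command to move; the robot and the scene stay as the last step left them, time stands still between calls to the robot, and variables do not carry over. Pictures are saved under pics/ and viewed, at most 10 in all, crops included, and the job is handed in when it is done.

```bash
ls; mkdir -p pics
python3 - <<'E'
from cell import env
import cv2,numpy as np
print(env.tip_reach); o=env.get_obs(); print({k:np.round(v,3) for k,v in o.items()})
for n in("scene","top"):
    c=env.read_camera(n); cv2.imwrite(f"pics/{n}0.png",c["color"]); print(n,c["fx"],c["fy"],c["cx"],c["cy"],c["dist"],np.round(c["world_from_camera"],3))
E
```

```text
cell.py
pics
steer.py
0.017
{'time_s': np.float64(0.0), 'qpos': array([-68.805,  18.44 ,  -4.017,  83.174,   1.296,  78.542,  -3.259]), 'joint_velocities': array([ 0.038,  0.031,  0.041,  0.039, -0.022,  0.006, -0.13 ]), 'effort': array([ 0.0000e+00, -4.9129e+01, -4.0400e-01, -3.1254e+01, -6.4000e-02,
        4.4000e-02,  0.0000e+00]), 'tool_pos': array([0.226, 0.609, 0.238]), 'tool_rot': array([-1.79889e+02,  7.00000e-03,  1.59616e+02]), 'force': array([-0.932, -0.659, -0.411]), 'wrist_torque': array([-0.069, -0.009, -0.015]), 'grasp_force': np.float64(0.0), 'grip_width': np.float64(0.087)}
scene 436.55719361091155 436.55719361091155 321.86427150382883 204.66087545280513 [0.00452189 0.         0.         0.         0.        ] [[ 0.761 -0.37   0.533 -0.109]
 [-0.648 -0.414  0.639 -0.787]
 [-0.016 -0.832 -0.555  0.752]
 [ 0.     0.     0.     1.   ]]
top 429.2664528748084 429.2664528748084 319.87398689711085 198.80872799544335 [0.03767653 0.         0.         0.         0.        ] [[ 0.007 -0.986  0.168  0.346]
 [-1.    -0.005  0.012  0.009]
 [-0.011 -0.168 -0.986  1.044]
 [ 0.     0.     0.     1.   ]]
```

View pics/scene0.png

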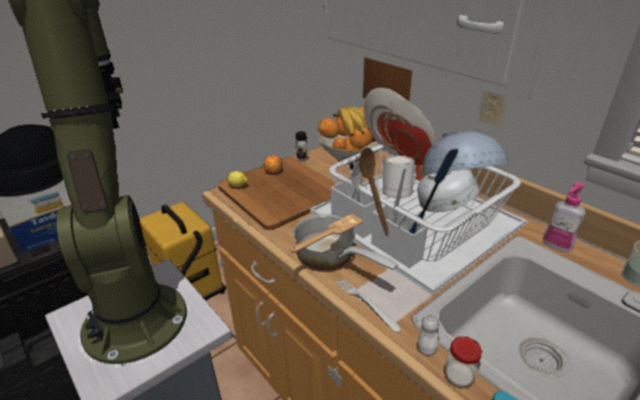

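View pics/top0.png

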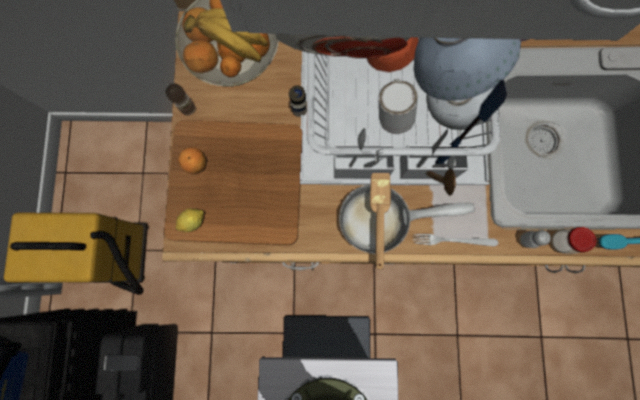

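The scene view shows the spatula across the pan, from about (300,250) to (360,220), with the lemon at (237,179) and the mandarin at (273,163). In the top view the spatula runs from (380,173) to (380,265), the bowl is centred near (373,217), the lemon is at (189,219), the mandarin at (191,160), and the fork spans about (415–497,240). Next I'll look at enlarged crops.

Run:
```python
import cv2
a=cv2.imread("pics/top0.png")[165:270,325:505]; cv2.imwrite("pics/t1.png",cv2.resize(a,None,fx=4.4,fy=4.4,interpolation=cv2.INTER_CUBIC))
a=cv2.imread("pics/scene0.png")[145:275,210:400]; cv2.imwrite("pics/s1.png",cv2.resize(a,None,fx=4,fy=4,interpolation=cv2.INTER_CUBIC))
```

```text
(no output)
```

View pics/t1.png

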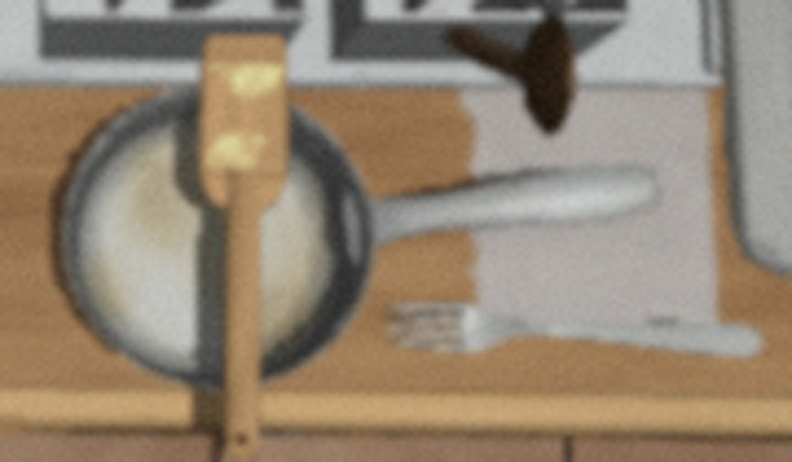

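View pics/s1.png

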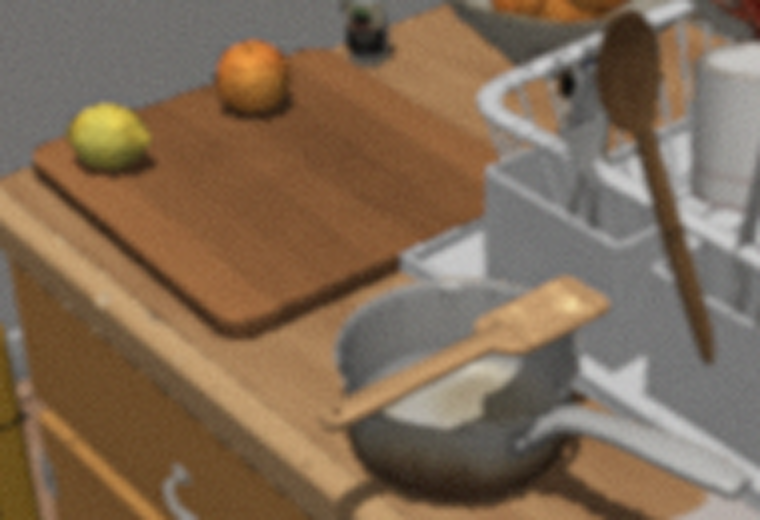

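The crops show, in full-image pixels: the spatula's handle end at top (379.8,268.5) and scene (293,249.5), and its blade end at top (380.7,173) and scene (357,217.3). The rim centre is near top (374.3,218.9). Now to triangulate.

```bash
cat > h.py <<'E'
import cv2,numpy as np
from cell import env
def ray(c,p):
    K=np.array([[c["fx"],0,c["cx"]],[0,c["fy"],c["cy"]],[0,0,1]])
    u=cv2.undistortPoints(np.array([[p]],float),K,np.array(c["dist"]))[0,0]
    T=np.array(c["world_from_camera"]); return T[:3,3],T[:3,:3]@np.r_[u,1]
def tri(rs):
    A=0;b=0
    for o,d in rs:
        d=d/np.linalg.norm(d);P=np.eye(3)-np.outer(d,d);A=A+P;b=b+P@o
    x=np.linalg.solve(A,b); return x,[np.linalg.norm(np.cross(x-o,d/np.linalg.norm(d))) for o,d in rs]
def atz(r,z): o,d=r; return o+d*(z-o[2])/d[2]
def blob(img,lo,hi,box):
    x0,y0,x1,y1=box; m=cv2.inRange(cv2.cvtColor(img[y0:y1,x0:x1],cv2.COLOR_BGR2HSV),lo,hi)
    n,l,s,c=cv2.connectedComponentsWithStats(m); i=1+np.argmax(s[1:,4])
    ct=max(cv2.findContours((l==i).astype(np.uint8),0,1)[0],key=cv2.contourArea)
    return c[i]+[x0,y0],s[i],cv2.fitEllipse(ct)
E
python3 - <<'E'
from h import *
np.set_printoptions(precision=4,suppress=True)
t=env.read_camera("top");s=env.read_camera("scene")
T=lambda p:ray(t,(p[0]/4.4+325-.4,p[1]/4.4+165-.4)); S=lambda p:ray(s,(p[0]/4+210-.4,p[1]/4+145-.4))
print("hend",*tri([T((241,457)),S((332,420))])); print("bend",*tri([T((245,35)),S((588,290))]))
print("shoulder",*tri([T((243,180)),S((488,335))]))
for n,lo,hi,bt,bs in(("lemon",(22,120,90),(35,255,255),(170,200,215,240),(222,165,255,195)),("mand",(5,150,150),(18,255,255),(172,140,212,180),(258,148,290,180))):
    a=blob(t["color"],lo,hi,bt);b=blob(s["color"],lo,hi,bs)
    print(n,a[0],a[1],a[2],b[0],b[1],*tri([ray(t,a[0]),ray(s,b[0])]))
    if n=="lemon":
        c,ax,an=a[2]; d=np.array([np.cos(np.radians(an+90)),np.sin(np.radians(an+90))])*10
        v=atz(ray(t,np.array(c)+d),.047)-atz(ray(t,np.array(c)-d),.047);print("lemon yaw",np.degrees(np.arctan2(v[1],v[0])),np.array(ax))
for p in((217,237),(62,237),(372,237),(217,85),(217,388)):print("rim",atz(T(p),.075))
print("phandle tip",atz(T((655,187)),.08),"fork",atz(T((390,325)),.01),atz(T((760,342)),.01))
for p in((173,123),(300,124),(297,243),(163,235)):print("board",atz(ray(t,p),.021))
E
```

```text
hend [ 0.3564 -0.1133  0.0783] [np.float64(0.0016251969377496203), np.float64(0.0016251969377495987)]
bend [ 0.5717 -0.1174  0.0758] [np.float64(0.0017941549353050355), np.float64(0.0017941549353050756)]
shoulder [ 0.4914 -0.1129  0.0769] [np.float64(0.005551191079822458), np.float64(0.005551191079822387)]
lemon [189.1699 219.8602] [  6   9  27  23 465] ((19.203411102294922, 19.88675880432129), (19.873327255249023, 27.969051361083984), 58.605716705322266) [236.4773 177.95  ] [  5   6  20  15 220] [0.4641 0.3264 0.0455] [np.float64(0.0007066910527325364), np.float64(0.0007066910527324805)]
lemon yaw 126.92904728680087 [19.8733 27.9691]
mand [189.6062 158.8063] [  8   9  21  21 320] ((17.60655403137207, 18.78949546813965), (19.040266036987305, 19.916982650756836), 112.802734375) [272.0515 161.0662] [  7   8  15  12 136] [0.6086 0.3315 0.0535] [np.float64(0.0012223835949659997), np.float64(0.0012223835949657777)]
rim [ 0.4667 -0.1024  0.075 ]
rim [ 0.4662 -0.0226  0.075 ]
rim [ 0.4672 -0.1819  0.075 ]
rim [ 0.5466 -0.1035  0.075 ]
rim [ 0.3895 -0.1013  0.075 ]
phandle tip [ 0.4933 -0.3254  0.08  ] fork [ 0.4272 -0.203   0.01  ] [ 0.4197 -0.401   0.01  ]
board [0.7097 0.3876 0.021 ]
board [0.709  0.0719 0.021 ]
board [0.4137 0.0746 0.021 ]
board [0.4311 0.3937 0.021 ]
```

Lemon and spatula positions agree between the two views. I'll add a helper that converts a world target to tool-frame shifts, then check the rack's clearance.

```bash
cat >> h.py <<'E'
from scipy.spatial.transform import Rotation as Ro
def go(p,yaw):
    o=env.get_obs();R=Ro.from_euler("xyz",o["tool_rot"],degrees=True).as_matrix()
    d=np.array(p)-o["tool_pos"]; t=(o["tool_rot"][2]-yaw+180)%360-180
    print("from",np.round(o["tool_pos"],4),np.round(o["tool_rot"],2),"rows",np.round(R.T@d,4),"turn",round(t,1),"n",np.linalg.norm(d)/.0417,abs(t)/7.16)
E
python3 - <<'E'
from h import *
np.set_printoptions(precision=4,suppress=True)
t=env.read_camera("top");s=env.read_camera("scene")
T=lambda p:ray(t,(p[0]/4.4+325-.4,p[1]/4.4+165-.4)); S=lambda p:ray(s,(p[0]/4+210-.4,p[1]/4+145-.4))
print("box",*tri([T((40,20)),S((488,170))]))
for p in((241,420),(243,220),(245,190),(245,35)):print("spat",atz(T(p),.083))
go((.476,-.114,.22),179)
E
```

```text
box [ 0.5718 -0.0112  0.1201] [np.float64(0.0019652909435664587), np.float64(0.001965290943566366)]
spat [ 0.3733 -0.1121  0.083 ]
spat [ 0.4745 -0.1149  0.083 ]
spat [ 0.49   -0.1162  0.083 ]
spat [ 0.5715 -0.1175  0.083 ]
from [0.2264 0.6091 0.2392] [-179.96    0.    159.62] rows [-0.4858 -0.5909  0.0196] turn -19.4 n 18.350820775265483 2.70737193735499
```

```bash
python3 steer.py '-0.02 -0.024 0 -2 0.045;-0.045 -0.055 0 -4 0.045;-0.07 -0.085 0 -6 0.045;-0.095 -0.115 0 -8 0.045;-0.12 -0.146 0 -10 0.045;-0.145 -0.176 0 -12 0.045;-0.17 -0.207 0 -14 0.045;-0.195 -0.237 0 -16 0.045' 30 && python3 -c "
from h import *
go((.476,-.115,.2),178.4)"
```

```text
time_s: 0.97
tool_pos: [0.3269, 0.3172, 0.2397]
tool_rot: [180.0, 0.0, 175.7]
force: [0.8, 0.1, 0.3]
grip_width: 0.0469
grasp_force: 0.0
from [0.3269 0.3172 0.2397] [1.7997e+02 1.0000e-02 1.7572e+02] rows [-0.1809 -0.4199  0.0395] turn -2.7 n 11.005388445714502 0.3741617545586869
```

```bash
python3 steer.py '-0.015 -0.035 0.003 -1 0.045;-0.029 -0.068 0.006 -1 0.045;-0.043 -0.1 0.01 -2 0.045;-0.058 -0.135 0.013 -2.7 0.045;-0.073 -0.17 0.016 -2.7 0.045;-0.088 -0.205 0.02 -2.7 0.045;-0.103 -0.24 0.023 -2.7 0.045;-0.117 -0.272 0.026 -2.7 0.045' && python3 steer.py '-0.012 -0.028 0.003 0 0.045;-0.025 -0.06 0.006 0 0.045;-0.037 -0.09 0.009 0 0.045;-0.049 -0.115 0.012 0 0.045;-0.059 -0.137 0.013 0 0.045;-0.062 -0.144 0.013 0 0.045;-0.062 -0.144 0.013 0 0.045;-0.062 -0.144 0.013 0 0.045' && python3 -c "
from h import *
go((.476,-.115,.093),178.4)"
```

```text
time_s: 1.63
tool_pos: [0.4228, 0.0367, 0.2137]
tool_rot: [180.0, 0.1, 178.3]
force: [0.5, 0.6, -0.3]
grip_width: 0.0447
grasp_force: 0.0
time_s: 2.3
tool_pos: [0.48, -0.1059, 0.2005]
tool_rot: [180.0, -0.0, 178.3]
force: [-0.5, -0.1, -0.1]
grip_width: 0.0451
grasp_force: 0.0
from [ 0.48   -0.1059  0.2005] [ 1.7996e+02 -4.0000e-02  1.7831e+02] rows [ 0.0037 -0.0093  0.1075] turn -0.1 n 2.5880174712786888 0.012971292271961737
```

```bash
python3 steer.py '0.004 -0.009 0.025 0 0.045;0.004 -0.009 0.05 0 0.045;0.004 -0.009 0.075 0 0.045;0.004 -0.009 0.09 0 0.045;0.004 -0.009 0.1 0 0.045;0.004 -0.009 0.106 0 0.045;0.004 -0.009 0.1075 0 0.045;0.004 -0.009 0.1075 0 0.045'
python3 - <<'E'
from h import *
go((.476,-.115,.093),178.4)
a=env.read_camera("top")["color"][165:275,325:445];b=env.read_camera("scene")["color"][180:290,270:390]
cv2.imwrite("pics/c2.png",cv2.resize(np.hstack([a,b]),None,fx=3.3,fy=3.3,interpolation=2))
E
```

```text
time_s: 2.97
tool_pos: [0.4763, -0.1149, 0.0934]
tool_rot: [180.0, 0.0, 178.4]
force: [0.1, -0.4, -0.4]
grip_width: 0.0451
grasp_force: 0.0
from [ 0.4763 -0.1149  0.0934] [1.7998e+02 3.0000e-02 1.7837e+02] rows [ 0.0003 -0.0001  0.0004] turn -0.0 n 0.012487806620688905 0.004227297875454134
```

View pics/c2.png

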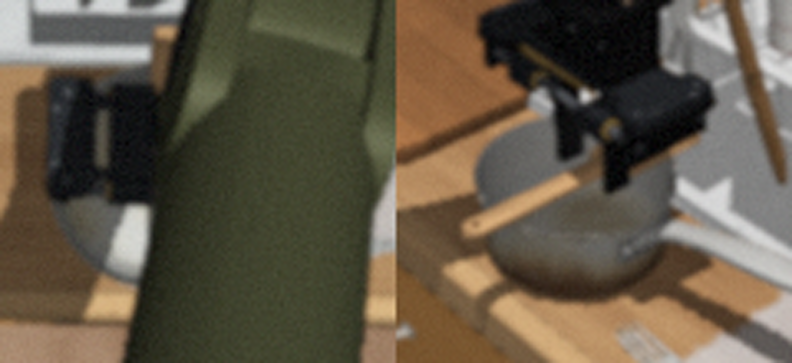

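The fingers straddle the handle just short of the blade (right half, about (600,165)), so I'll close.

```bash
python3 steer.py '0 0 0.001 0 0.03;0 0 0.001 0 0.02;0 0 0.001 0 0.01;0 0 0.001 0 0.01;0 0 0.001 0 0.01;0 0 0.001 0 0.01' 35 && python3 steer.py '0 0 -0.01 0 0.01;0 0 -0.025 0 0.01;0 0 -0.045 0 0.01;0 0 -0.065 0 0.01;0 0 -0.08 0 0.01;0 0 -0.09 0 0.01;0 0 -0.09 0 0.01'
python3 - <<'E'
from h import *
go((.57,.145,.18),178.4)
b=env.read_camera("scene")["color"][145:275,210:400]
cv2.imwrite("pics/c3.png",cv2.resize(b,None,fx=4,fy=4,interpolation=2))
E
```

```text
time_s: 3.57
tool_pos: [0.4761, -0.1156, 0.0922]
tool_rot: [180.0, 0.0, 178.3]
force: [0.4, 0.1, 1.2]
grip_width: 0.0179
grasp_force: 35.0
time_s: 4.15
tool_pos: [0.4774, -0.1158, 0.1845]
tool_rot: [180.0, 0.2, 178.3]
force: [0.7, 1.0, -0.3]
grip_width: 0.0177
grasp_force: 35.0
from [ 0.4774 -0.1158  0.1845] [179.96   0.25 178.31] rows [-0.0848  0.2634  0.0051] turn -0.1 n 6.6380069467304015 0.012386621130266076
```

View pics/c3.png

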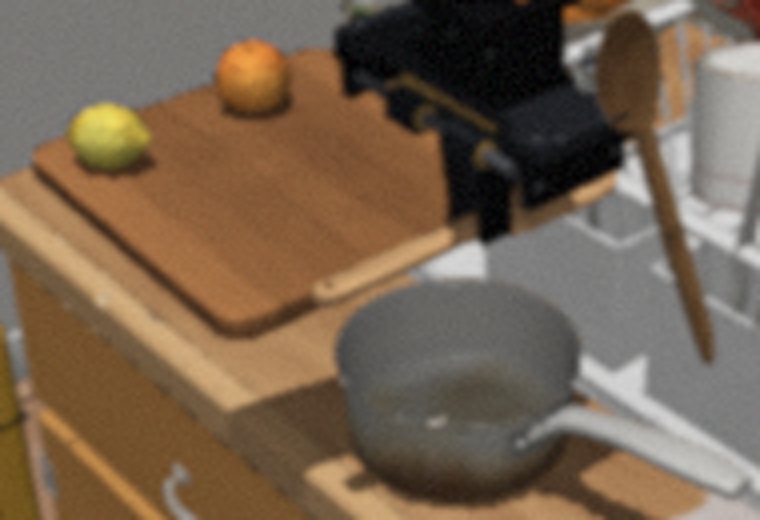

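The spatula is held level, with its handle end at about (320,290), and the pan stands where it was. I'll pull it back from the rack slightly, then swing it to the board.

```bash
python3 steer.py '0.012 0.005 -0.01 0 0.01;0.024 0.025 -0.02 0 0.01;0.03 0.055 -0.02 0 0.01;0.032 0.09 -0.02 0 0.01;0.033 0.125 -0.02 0 0.01;0.034 0.16 -0.02 0 0.01;0.035 0.195 -0.02 0 0.01;0.035 0.23 -0.02 0 0.01' && python3 steer.py '0 0.025 0 0 0.01;-0.01 0.042 0 0 0.01;-0.03 0.05 0 0 0.01;-0.055 0.05 0 0 0.01;-0.08 0.05 0.01 0 0.01;-0.1 0.05 0.02 0 0.01;-0.105 0.05 0.03 0 0.01;-0.105 0.05 0.03 0 0.01' && python3 -c "
from h import *
go((.555,.165,.04),180)"
```

```text
time_s: 4.87
tool_pos: [0.4466, 0.1168, 0.2008]
tool_rot: [-180.0, -0.1, 178.3]
force: [0.2, 0.0, -1.2]
grip_width: 0.0173
grasp_force: 35.0
time_s: 5.53
tool_pos: [0.553, 0.1611, 0.1681]
tool_rot: [-179.8, -0.3, 178.2]
force: [-0.8, -0.2, -1.1]
grip_width: 0.0179
grasp_force: 35.0
from [0.553  0.1611 0.1681] [-179.78   -0.32  178.24] rows [-0.0026  0.0045  0.1281] turn -1.8 n 3.0741007050893163 0.24624201567364432
```

```bash
python3 steer.py '0 0 0.02 0 0.01;0 0.002 0.045 0 0.01;-0.002 0.004 0.07 0 0.01;-0.002 0.004 0.095 0 0.01;-0.002 0.004 0.11 0 0.01;-0.002 0.004 0.12 0 0.01;-0.002 0.004 0.123 0 0.01;-0.002 0.004 0.123 0 0.01' && python3 steer.py '0 0 0.002 0 0.01;0 0 0.0045 0 0.01;0 0 0.0045 0 0.01'
```

```text
time_s: 6.2
tool_pos: [0.5554, 0.1662, 0.0488]
tool_rot: [-180.0, -0.1, 178.3]
force: [0.5, 1.0, -1.1]
grip_width: 0.018
grasp_force: 35.0
time_s: 6.45
tool_pos: [0.5567, 0.1664, 0.0452]
tool_rot: [180.0, 0.1, 178.3]
force: [0.3, 0.0, -1.2]
grip_width: 0.0176
grasp_force: 35.0
```

Lowering in small steps until contact.

```bash
python3 steer.py '0 0 0.003 0 0.01;0 0 0.004 0 0.01;0 0 0.004 0 0.01' && python3 steer.py '0 0 0.0015 0 0.01;0 0 0.002 0 0.01;0 0 0.002 0 0.01' && python3 -c "
from h import *
print(env.get_obs()['tool_pos'],env.get_obs()['force'])
b=env.read_camera('scene')['color'][145:275,210:400]
cv2.imwrite('pics/c4.png',cv2.resize(b,None,fx=4,fy=4,interpolation=2))"
```

```text
time_s: 6.7
tool_pos: [0.5562, 0.1662, 0.0404]
tool_rot: [180.0, -0.0, 178.3]
force: [-0.4, 0.2, -0.2]
grip_width: 0.0177
grasp_force: 35.0
time_s: 6.95
tool_pos: [0.5565, 0.1662, 0.0388]
tool_rot: [180.0, 0.0, 178.3]
force: [-0.2, 0.1, 0.9]
grip_width: 0.0175
grasp_force: 35.0
[0.55651604 0.16624635 0.0387645 ] [-0.2122084   0.14609232  0.88333182]
```

View pics/c4.png

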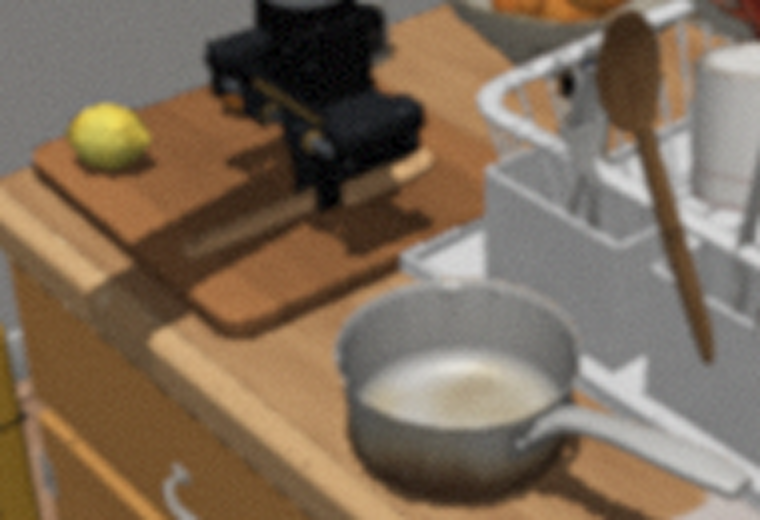

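The spatula lies inside the board's right half, running from about (190,250) to (430,160), and is just making contact. One more millimetre, then I'll release and rise.

```bash
python3 steer.py '0 0 0.001 0 0.01;0 0 0.001 0 0.01;0 0 0.001 0 0.03;0 0 0.001 0 0.04;0 0 0.001 0 0.04;0 0 0 0 0.04' && python3 steer.py '0 0 -0.01 0 0.04;0 0 -0.03 0 0.04;0 0 -0.055 0 0.04;0 0 -0.085 0 0.04;0 0 -0.11 0 0.04;0 0 -0.12 0 0.04;0 0 -0.12 0 0.04'
python3 - <<'E'
from h import *
t=env.read_camera("top");s=env.read_camera("scene")
lo,hi=(22,120,90),(35,255,255)
try:
  a=blob(t["color"],lo,hi,(170,200,215,240));b=blob(s["color"],lo,hi,(222,165,255,195));print(a,b[0],tri([ray(t,a[0]),ray(s,b[0])]))
except Exception as e: print(e)
go((.464,.326,.14),127)
E
```

```text
time_s: 7.5
tool_pos: [0.5565, 0.1667, 0.0386]
tool_rot: [180.0, 0.0, 178.4]
force: [0.3, -0.2, 1.2]
grip_width: 0.0356
grasp_force: 0.0
time_s: 8.08
tool_pos: [0.558, 0.1659, 0.1615]
tool_rot: [179.9, 0.3, 178.3]
force: [0.1, -0.1, -0.3]
grip_width: 0.0402
grasp_force: 0.0
OpenCV(4.12.0) /io/opencv/modules/imgproc/src/shapedescr.cpp:361: error: (-201:Incorrect size of input array) There should be at least 5 points to fit the ellipse in function 'fitEllipseNoDirect'

from [0.5558 0.1657 0.1578] [-1.7996e+02 -6.0000e-02  1.7830e+02] rows [0.0965 0.1575 0.0178] turn 51.3 n 4.450006397738338 7.164600154389173
```

```bash
python3 steer.py '0.01 0.016 0 6 0.08;0.022 0.036 0 13 0.08;0.036 0.059 0 20 0.08;0.05 0.082 0 27 0.08;0.064 0.105 0 34 0.08;0.078 0.127 0 41 0.08;0.09 0.147 0 47 0.08;0.0965 0.1575 0 51 0.08'
python3 - <<'E'
from h import *
go((.464,.326,.09),127)
a=cv2.imread("pics/top0.png")
t=env.read_camera("top")
for lo in((20,90,60),(20,120,60),(21,140,120)):
    e=blob(a,lo,(40,255,255),(172,200,212,240));c,ax,an=e[2];c=np.array(c)+[172,200];d=np.array([np.cos(np.radians(an+90)),np.sin(np.radians(an+90))])*8
    v=atz(ray(t,c+d),.047)-atz(ray(t,c-d),.047);print(e[0],e[1][4],ax,np.degrees(np.arctan2(v[1],v[0]))%180,atz(ray(t,c),.047))
E
```

```text
time_s: 8.85
tool_pos: [0.4611, 0.3288, 0.1559]
tool_rot: [-179.7, -0.0, 127.3]
force: [0.0, 1.1, -0.6]
grip_width: 0.0781
grasp_force: 0.0
from [0.4611 0.3288 0.1559] [-1.7975e+02 -5.0000e-02  1.2725e+02] rows [-0.0041  0.0009  0.0659] turn 0.3 n 1.5828631885122804 0.03554236962100917
[189.30078125 219.7890625 ] 512 (20.80284309387207, 29.318809509277344) 120.67944412523713 [0.46470257 0.32525245 0.047     ]
[189.30078125 219.7890625 ] 512 (20.80284309387207, 29.318809509277344) 120.67944412523713 [0.46470257 0.32525245 0.047     ]
[188.01401869 219.74299065] 428 (19.062328338623047, 27.168140411376953) 126.86091445727048 [0.46474066 0.3280876  0.047     ]
```

```bash
python3 steer.py '-0.004 0.001 0.02 3 0.08;-0.004 0.001 0.045 5 0.08;-0.004 0.001 0.07 5 0.08;-0.004 0.001 0.09 5 0.08;-0.004 0.001 0.102 5 0.08;-0.004 0.001 0.107 5 0.08;-0.004 0.001 0.107 5 0.08'
python3 - <<'E'
from h import *
go((.4645,.326,.048),122)
b=env.read_camera("scene")["color"][130:250,190:350]
cv2.imwrite("pics/c5.png",cv2.resize(b,None,fx=4.5,fy=4.5,interpolation=2))
E
```

```text
time_s: 9.48
tool_pos: [0.467, 0.3225, 0.0498]
tool_rot: [-179.8, 0.1, 122.3]
force: [0.2, -0.4, 0.3]
grip_width: 0.0802
grasp_force: 0.0
from [0.467  0.3225 0.0498] [-1.7981e+02  7.0000e-02  1.2232e+02] rows [ 0.0043 -0.0002  0.0018] turn 0.3 n 0.11215927273070887 0.04427972317208443
```

View pics/c5.png

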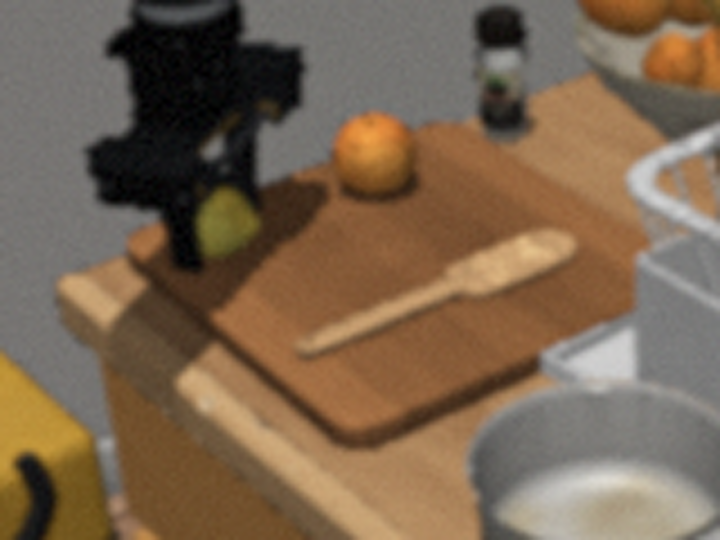

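The spatula lies flat on the board from (300,350) to (575,245), and the fingers straddle the lemon at (225,220). I'll centre and grip.

```bash
python3 steer.py '0.004 0 0.001 0 0.08;0.004 0 0.001 0 0.065;0.004 0 0.001 0 0.055;0.004 0 0.001 0 0.03;0.004 0 0.001 0 0.03;0.004 0 0.001 0 0.03;0.004 0 0.001 0 0.03;0.004 0 0.001 0 0.03' 15 && python3 steer.py '0 0 -0.01 0 0.03;0 0 -0.03 0 0.03;0 0 -0.06 0 0.03;0 0 -0.09 0 0.03;0 0 -0.11 0 0.03;0 0 -0.12 0 0.03;0 0 -0.12 0 0.03' && python3 -c "
from h import *
go((.461,-.102,.17),92)"
```

```text
time_s: 10.2
tool_pos: [0.4655, 0.3272, 0.0508]
tool_rot: [-180.0, -0.0, 122.3]
force: [-1.8, 0.7, 2.6]
grip_width: 0.0503
grasp_force: 15.0
time_s: 10.78
tool_pos: [0.467, 0.3282, 0.1735]
tool_rot: [179.7, -0.1, 122.3]
force: [0.3, 0.5, -1.5]
grip_width: 0.0502
grasp_force: 15.0
from [0.467  0.3282 0.1735] [ 1.7970e+02 -7.0000e-02  1.2231e+02] rows [-0.3604 -0.235   0.0019] turn 30.3 n 10.317784430384238 4.233214811265699
```

```bash
python3 steer.py '-0.015 -0.01 0 2 0.03;-0.04 -0.026 0 4 0.03;-0.07 -0.045 0 7 0.03;-0.1 -0.065 0 10 0.03;-0.13 -0.085 0 13 0.03;-0.16 -0.104 0 16 0.03;-0.19 -0.124 0 20 0.03;-0.22 -0.143 0 24 0.03' && python3 -c "
from h import *
go((.461,-.102,.17),92)
t=env.read_camera('top')
cv2.imwrite('pics/c6.png',cv2.resize(t['color'][110:270,160:505],None,fx=2.3,fy=2.3,interpolation=2))"
```

```text
time_s: 11.45
tool_pos: [0.4608, 0.063, 0.1689]
tool_rot: [-179.9, 0.0, 98.1]
force: [1.4, 0.8, -1.2]
grip_width: 0.0502
grasp_force: 15.0
from [0.4608 0.063  0.1689] [-1.7985e+02  2.0000e-02  9.8140e+01] rows [-0.1633 -0.0232 -0.001 ] turn 6.1 n 3.956574101141775 0.8571977930446842
```

View pics/c6.png

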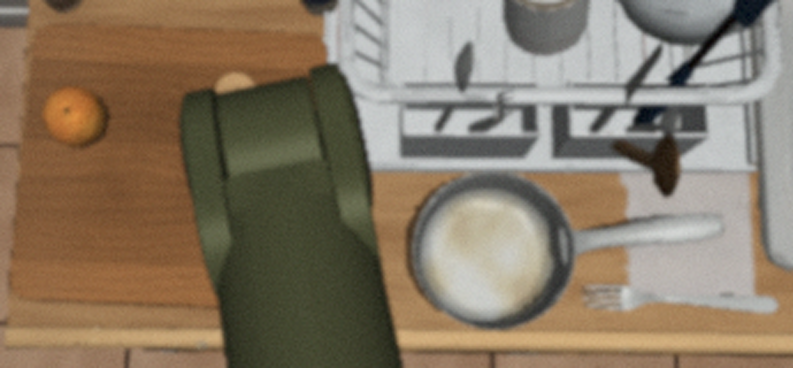

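The bowl's centre at (492,250) in the crop is (373.9,218.7) in the full image, so the pan has not moved. Mandarin and fork are undisturbed. On over the pan and down.

```bash
python3 steer.py '-0.035 -0.005 0 2 0.03;-0.07 -0.01 0 4 0.03;-0.105 -0.015 0 6 0.03;-0.135 -0.02 0 6 0.03;-0.155 -0.022 0 6 0.03;-0.163 -0.023 0 6 0.03;-0.163 -0.023 0 6 0.03;-0.163 -0.023 0 6 0.03' && python3 -c "
from h import *
go((.461,-.102,.06),92)"
```

```text
time_s: 12.17
tool_pos: [0.4628, -0.0985, 0.1698]
tool_rot: [-179.9, -0.0, 92.3]
force: [-0.2, 0.3, -0.7]
grip_width: 0.0499
grasp_force: 15.0
from [ 0.4628 -0.0985  0.1698] [-1.7992e+02 -3.0000e-02  9.2350e+01] rows [-0.0035 -0.0018  0.1098] turn 0.3 n 2.6341061340291234 0.048413869424830176
```

```bash
python3 steer.py '-0.003 -0.002 0.015 0 0.03;-0.003 -0.002 0.035 0 0.03;-0.003 -0.002 0.06 0 0.03;-0.003 -0.002 0.085 0 0.03;-0.003 -0.002 0.105 0 0.03;-0.003 -0.002 0.115 0 0.03;-0.003 -0.002 0.12 0 0.03;-0.003 -0.002 0.12 0 0.03' && python3 steer.py '0 0 0.004 0 0.03;0 0 0.008 0 0.03;0 0 0.01 0 0.03;0 0 0.01 0 0.03'
```

```text
time_s: 12.83
tool_pos: [0.4608, -0.1016, 0.0497]
tool_rot: [-179.9, 0.0, 92.4]
force: [0.6, 0.1, -0.6]
grip_width: 0.0501
grasp_force: 15.0
time_s: 13.17
tool_pos: [0.4614, -0.1027, 0.0407]
tool_rot: [180.0, -0.0, 92.3]
force: [-0.9, 0.2, -0.4]
grip_width: 0.0498
grasp_force: 15.0
```

```bash
python3 steer.py '0 0 0.002 0 0.03;0 0 0.003 0 0.03;0 0 0.003 0 0.03' && python3 steer.py '0 0 0.001 0 0.03;0 0 0.002 0 0.03;0 0 0.002 0 0.03;0 0 0.002 0 0.03'
```

```text
time_s: 13.42
tool_pos: [0.4613, -0.1028, 0.0375]
tool_rot: [180.0, -0.0, 92.3]
force: [-0.2, -0.4, -1.0]
grip_width: 0.05
grasp_force: 15.0
time_s: 13.75
tool_pos: [0.4615, -0.1029, 0.036]
tool_rot: [180.0, -0.0, 92.3]
force: [-1.8, 0.1, 5.3]
grip_width: 0.05
grasp_force: 15.0
```

The force has risen to 5 N, so the lemon is on the pan floor. Release gently and rise.

```bash
python3 steer.py '0 0 -0.001 0 0.03;0 0 -0.001 0 0.053;0 0 -0.001 0 0.058;0 0 -0.001 0 0.064;0 0 -0.001 0 0.064;0 0 -0.001 0 0.064;0 0 -0.001 0 0.064' && python3 steer.py '0 0 -0.008 0 0.064;0 0 -0.02 0 0.064;0 0 -0.04 0 0.064;0 0 -0.065 0 0.064;0 0 -0.095 0 0.064;0 0 -0.125 0 0.064;0 0 -0.14 0 0.064;0 0 -0.14 0 0.064'
python3 - <<'E'
from h import *
t=env.read_camera('top')['color'];s=env.read_camera('scene')['color']
cv2.imwrite('pics/c7.png',np.vstack([cv2.resize(t[110:270,160:505],(600,278)),cv2.resize(s[140:275,200:420],(500,307)).copy()@np.eye(3,dtype=np.uint8) if 0 else cv2.copyMakeBorder(cv2.resize(s[140:275,200:420],(500,307)),0,0,0,100,0)]))
E
```

```text
time_s: 14.33
tool_pos: [0.4613, -0.1028, 0.0365]
tool_rot: [180.0, -0.0, 92.3]
force: [-0.4, 0.3, 0.1]
grip_width: 0.0636
grasp_force: 0.0
time_s: 15.0
tool_pos: [0.4638, -0.1033, 0.1807]
tool_rot: [179.6, -0.1, 92.3]
force: [1.7, 0.2, -0.1]
grip_width: 0.0644
grasp_force: 0.0
```

View pics/c7.png

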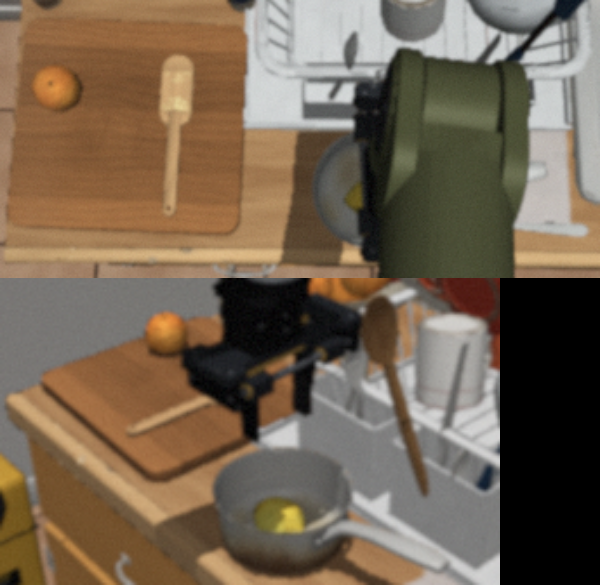

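The lemon sits in the pan (scene half, about (280,515)). The spatula is flat on the board, and the mandarin and pan are in place. Handing in.

```bash
python3 steer.py '0 0 0 0 0.064;0 0 0 0 0.064;0 0 0 0 0.064;0 0 0 0 0.064' && python3 -c "
from cell import env
print(env.sign_off())"
```

```text
time_s: 15.43
tool_pos: [0.4607, -0.1028, 0.1757]
tool_rot: [-179.9, 0.0, 92.3]
force: [0.6, -0.6, 0.2]
grip_width: 0.0643
grasp_force: 0.0
the job is handed in; nothing more can be done
None
```

The job is handed in at 15.4 s: the spatula lies flat on the free half of the board, the lemon was let go on the saucepan's floor, and the last pictures show the pan, mandarin and fork where they were (the arm partly hides the fork in the final one).

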